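# Feed a walnut hook through the flap of a UV curing cabinet

### The arm

A 7-joint arm with a two-finger parallel gripper is mounted at the origin on the work surface. World frame = base frame: x ahead of the robot, y to its left, z up, the work surface at z = 0. Lengths are in mm, angles in rad, forces in N, time in s.
With the tool pointing down it reaches from about 400 to 875 mm from the base axis. Payload 19.3 kg.
Tool frame: the origin (TCP) lies between the finger pads; the fingertips stand 17 mm ahead of it and the grasp point (between the pads) lies 2 mm behind it; z points along the fingers, y is the line along which they close (so a half turn about z gives the same grasp; the last joint's range is limited). The gripper opens to 85 mm and grips with 20 to 120 N. Pads are 22 mm wide; open, the fingers measure 114 mm over their backs; the gripper's body (76 mm by 85 mm) begins 54 mm behind the grasp point. The pads swing forward as they close: fully open they stand 13 mm farther back than shut.
Start: joints at [1.041, 0.521, -0.036, 1.599, 0.021, 1.021, -0.113], TCP at [277.328, -560.093, 248.291] pointing down, gripper open.
Joint ranges: [-2.91, 2.91], [-0.3, 2.13], [-1.5, 1.42], [0.17, 2.43], [-1.26, 4.41], [0.16, 1.93], [-2.52, 2.52]. Speed limits (rad/s): [1.89, 1.89, 2.39, 2.39, 3.01, 3.01, 3.01].

### API

Orientations are given as a unit quaternion [w, x, y, z].
In Python, from workcell import env gives the robot as it stands.
- The arm moves only by the tool send_rows, never from a script. Its argument "moves" is a list of rows, each an object with "claw": the closure, from 0 (fully open) to 1 (shut); "linear": the shift along the tool's x, y, z in m, a list of three; "rot": the turn, a rotation vector about the tool's x, y, z in rad, a list of three. In form: [{"claw": claw, "linear": [dx, dy, dz], "rot": [rx, ry, rz]}, ...]. A call has 1 to 12 rows; each row shifts and turns the commanded pose from where the row before left it, along the tool's axes as they then stand; what a row does not reach is not made up. A row lasts 1/12 s, in which the tool goes at most 41.7 mm and 7.16 degrees, less where a joint would pass 70% of its speed; a pose out of reach is approached as far as the arm can. A call is refused whole if a number of a shift passes 0.0417 or a number of a turn 0.125, either way. A call with a gripper value outside its range is refused whole. The fingers move at their own pace and stop on an object; "squeeze" is the grip in N (left out, the last holds). Time passes only in rows, so rows that do not move let the fingers close. It gives the time, the measured TCP pose, the force, the opening and the grip force at its end, in the units of the state.
- env.state(): the state, without advancing time (a new reading comes with each control period).
- env.capture(name): name is "scene" or "top" or "wrist"; returns a dict with "img" (420x560x3 uint8, red, green, blue), "vfov" (degrees; the focal length in pixels is half the picture's height over the tangent of half this angle, whatever the lens; pixels are square), "cx", "cy" (the principal point, pixels), "cam_to_world" (4x4, takes a point from camera to world coordinates); the wrist camera has in their place "tool_from_camera" (4x4, takes a point from camera to tool coordinates, whose origin is the TCP and whose axes are the flange's). Camera axes: x right, y up, looking along -z (the intrinsics and any distortion apply to the point x, -y, -z); pixel columns grow to the right and rows downward; lengths in mm; the calibration is good to about 2 mm. A picture is of the moment at which its call begins: read the wrist's pose just before it. There is no depth.
- env.hand_in(): hands the job in; it is judged then, once.
The state is a dict: "clock": time; "q": joint angles; "dq": joint speeds; "joint_efforts": joint torques, N m; "ee_pos": TCP position; "ee_rot": TCP orientation; "wrist_force": force on the tool from outside, world axes, zero at the start; "moment": the same for the moment, N m; "gripper_width": finger opening in mm; "grip_force": force on a finger pad.
Only numpy, scipy, OpenCV 4.12 (cv2) and the standard library are available. Lean on these libraries where they do the work, as an engineer would, in place of code of your own. Each camera call takes 0.05 s, during which the arm holds its last target. There are 200 camera calls.

### The job

Load the walnut hook that lies on the infeed tray into the UV curing cabinet: push it steadily with the fingertips, never picking it up, along the tray and in through the hanging yellow flap until it runs down the rollers inside, then draw back so that the flap swings shut. Once the flap is shut, press the green start button fully down and let go. Leave the red stop button and everything else on the bench alone.

Things in the scene. Friction and masses are not known exactly. Their poses are not given: they have to be found in the camera images.
- mouth (a point): Mouth of the white UV curing cabinet: middle of its entrance at the level of the flat infeed tray (85 mm above the bench), directly under the hanging flap. Its x axis points level into the cabinet along the lane, y left, z up. The entrance is 126 mm wide and 59 mm clear in height, from the tray to the hinge rod. The flat tray goes on 16 mm inside the mouth, then the rollers begin.
- tray_end (a point): Middle of the outer end of the flat aluminium infeed tray, which runs from here 240 mm to the mouth and is 230 mm wide; same axes as the mouth. White guide strips, 14 mm high, stand on it and narrow from 216 mm apart at this end to 126 mm apart over the last 30 mm before the mouth.
- lintel (a point): Top of the lintel over the mouth, 70 mm above the tray. The amber throat roof runs level from it 80 mm inwards to the housing, 290 mm wide, whose top is 98 mm above the tray and has an amber window.
- roller_first (a point): Top of the first roller, 30 mm inside the mouth, level with the tray. 11 free-turning steel rollers (18 mm diameter, 122 mm long) fall away from here at 12 degrees: a hook whose balance point is pushed past this point runs on by itself to the rubber stop at the low end, 295 mm inside the mouth.
- flap (a joint): Yellow light-shield flap (122 mm wide, 59 mm tall, 40 g) hanging from the hinge rod across the cabinet's mouth, its slippery black plastic lower edge 3 mm above the tray. 0 = hanging shut, grows (rad) as it is pushed inwards, to at most 1.35; it cannot open outwards. It swings shut by its own weight.
- flap_edge (a point): Middle of the black lower edge of the yellow flap, 59 mm below its hinge rod.
- piece_mid (a point): The walnut hook to be cured, lying flat on the infeed tray: dark wood, 110 x 92 mm, 22 mm thick, 120 g; this point is the centre of that outline, half-way up. Its x axis points from the straight 92 mm back edge (at x = -55 mm) to the curled hook end (x = +55 mm), which faces the flap; z is up. The balance point lies about 10 mm towards the back edge (x = -10 mm).
- start_top (a point): Centre of the top of the green start button (28 mm diameter, travel 6 mm downwards, 5 N when fully down) on the grey control pedestal to the left of the tray; 22 mm above the pedestal, whose top is 100 mm above the bench and which measures 120 x 76 mm.
- start (a joint): Travel of the green start button: 0 = up, 0.006 m = fully pressed; it springs back.
- stop_top (a point): Centre of the top of the red stop button (32 mm diameter, yellow collar) on the same pedestal, 64 mm further in along the lane's direction than the green one. Must not be pressed.
- stop (a joint): Travel of the red stop button: 0 = up, 0.006 m = fully pressed.
- jar: Glass jar of yellow wax, 80 mm diameter, 72 mm high, origin at its underside; to the right of the tray, standing on the bench beside the cabinet, must not be disturbed.
- stamp_a: Black and white self-inking stamp, 42 x 52 mm, 70 mm high, origin at its underside; to the right of the mouth, standing on the bench beside the cabinet, must not be disturbed.
- tin: Flat steel wax tin, 87 mm diameter, 30 mm high, origin at its underside; to the left of the tray, standing on the bench beside the cabinet, must not be disturbed.
- stamp_b: A second stamp of the same kind, on the left of the bench; must not be disturbed.
- carton: White carton 70 x 90 mm, 100 mm high, origin at its underside, on the left of the bench; must not be disturbed.
- hook_a: Lower of two stacked walnut hooks (each 22 mm thick) on the right of the bench, origin at its underside; must not be disturbed.
- hook_b: Upper of the two stacked walnut hooks; must not be disturbed.
- brush: Hand brush lying on the right of the bench, origin at its underside; must not be disturbed.
- piece: The same walnut hook; origin at the centre of its underside, axes as for the point half-way up.
There are look-alikes about, which are no part of the job. Leave any orange or pink look-alike of the piece alone.

How it is judged (in metres and radians):
On the way, in this order (a step that is already met when the one before it is completed fails the run):
1. the hook has pushed the flap open and is entering the mouth (value of joint flap above 0.3 rad and x of piece_mid in the frame of mouth above -0.05 m), for 0.05 s.
2. the whole hook is inside on the rollers and the flap has fallen shut behind it (x of piece_mid in the frame of mouth between 0.13 and 0.3 m and y of piece_mid in the frame of mouth between -0.07 and 0.07 m and z of piece_mid in the frame of mouth below 0.005 m and value of joint flap below 0.08 rad), for 0.2 s.
3. the green start button is pressed down with the flap shut (value of joint start above 0.0045 m and value of joint flap below 0.08 rad), for 0.05 s.
At the end, for the whole second after the job is handed in: The hook lies at rest and flat (within 20 degrees of level) on the roller lane, its centre 130 to 300 mm inside the mouth; the flap hangs shut (under 0.08 rad) and the start button, pressed at least 4.5 mm after the flap had shut, is up again (under 2 mm) (all of step 2 and linear speed of piece below 0.02 m/s and angle between piece_mid's own z axis and vertical below 0.35 rad and value of joint start below 0.002 m); the robot touches nothing.
It fails at once if the hook is lifted or carried (its centre more than 12 mm above where it lay) (z of piece_mid in the frame of mouth above 0.023 m).
It fails at once if the hook is shot or thrown in (faster than 0.7 m/s) (linear speed of piece above 0.7 m/s).
It fails at once if the hook is flipped over (angle between piece_mid's own z axis and vertical above 0.8 rad).
It fails at once if the red stop button is pressed (value of joint stop above 0.003 m).
It fails at once if another thing on the bench is disturbed (moved more than 20 mm) (distance of any of jar, stamp_a, tin, stamp_b, carton, hook_a, hook_b, brush from where it was at the start of the episode above 0.02 m).
It also fails if it takes over 48 s, if anything falls off the work surface, if the arm or the gripper's body presses on something with over 40 N, if the wrist force passes 120 N, or if a joint passes its speed limit or range.

## Working session

There is one attempt and no reset: what is moved stays moved. The work goes in short steps, Python scripts to look and compute and a tool call to move; the robot and the scene stay as the last step left them, time stands still between calls to the robot, and variables do not carry over. Pictures are saved under pics/ and viewed, at most 10 in all, crops included, and the job is handed in when it is done.

Besides the shell and the picture viewer there is one more tool, called after "Call:" as name(argument=value, ...), one argument or row to a line, values as JSON. send_rows: Moves the arm, as the interface text tells. Its arguments: {"type":"object","properties":{"moves":{"type":"array"},"squeeze":{"type":"number"}},"required":["moves"]}

```bash
mkdir -p pics; python3 - <<'E'
from workcell import env
import cv2,numpy as np
s=env.state();print(s)
for n in("scene","top"):
    c=env.capture(n);print(n,{k:(np.round(v,3).tolist() if k!="img" else v.shape) for k,v in c.items()})
    np.save(f"pics/{n}.npy",c["img"]);cv2.imwrite(f"pics/{n}0.png",c["img"][:,:,::-1])
E
```

```text
{'clock': 0.0, 'q': array([ 1.04080739,  0.52204344, -0.03633225,  1.59999837,  0.02120484,
        1.02109522, -0.11279555]), 'dq': array([ 0.00018301, -0.00101421, -0.0005113 ,  0.00060924, -0.00090139,
        0.00100868, -0.00070704]), 'joint_efforts': array([-3.97076510e-04, -9.27120781e+01,  1.97973222e+00, -3.69917858e+01,
        1.79400895e-02,  8.43534566e-03,  2.63538013e-06]), 'ee_pos': array([ 277.17828461, -559.82246158,  247.71077795]), 'ee_rot': array([-5.53270240e-04,  9.73690167e-01,  2.27875235e-01, -1.72741206e-04]), 'wrist_force': array([-0.58063486,  0.28463234,  0.54255054]), 'moment': array([ 0.03300286,  0.0073522 , -0.04256454]), 'grip_force': 0.0, 'gripper_width': 85.58811568128469}
scene {'img': (420, 560, 3), 'vfov': 49.362, 'cx': 279.296, 'cy': 201.535, 'cam_to_world': [[0.899, -0.33, 0.288, 960.431], [0.438, 0.702, -0.562, -791.163], [-0.016, 0.631, 0.776, 1215.411], [0.0, 0.0, 0.0, 1.0]]}
top {'img': (420, 560, 3), 'vfov': 46.609, 'cx': 278.389, 'cy': 213.365, 'cam_to_world': [[0.017, 0.973, -0.232, 224.884], [-1.0, 0.016, -0.006, 4.213], [-0.002, 0.232, 0.973, 1492.322], [0.0, 0.0, 0.0, 1.0]]}
```

View pics/scene0.png

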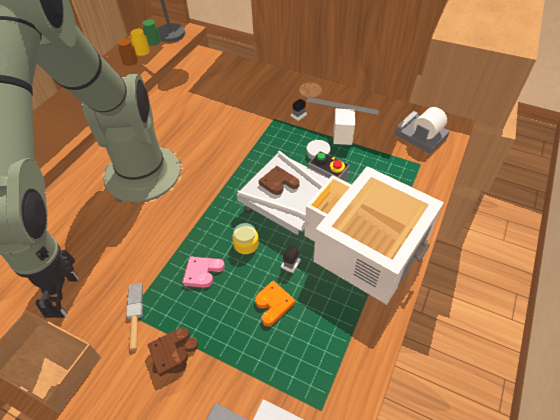

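View pics/top0.png

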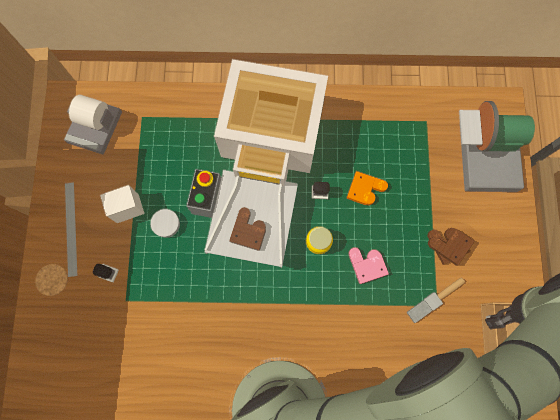

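Hook candidates in the top view: walnut on the tray (249,229), stacked walnut pair (452,245), pink (369,265) and orange (368,188). The one on the white-guided tray fits the description. I'll check it in a close crop.

```bash
python3 - <<'E'
import cv2,numpy as np
a=np.load("pics/top.npy")[140:275,180:310,::-1]
cv2.imwrite("pics/crop.png",cv2.resize(a,None,fx=4.4,fy=4.4,interpolation=cv2.INTER_CUBIC))
E
```

```text
(no output)
```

View pics/crop.png

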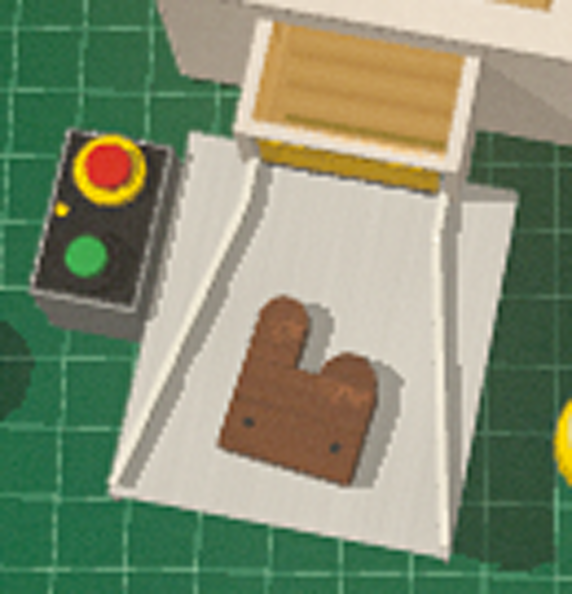

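The crop shows the walnut hook lying between the guides: back edge from (219,446) to (350,486), curled end up at (283,297). Green button is at (87,256), red at (109,166), and the tray corners are clear.

```bash
cat > h.py <<'E'
import numpy as np
vf,cx,cy=46.609,278.389,213.365
from workcell import env
def cam(name="top"):
    return env.capture(name)
def proj(c,u,v,z):
    f=c["img"].shape[0]/2/np.tan(np.radians(c["vfov"]/2))
    M=c["cam_to_world"];d=M[:3,:3]@[(u-c["cx"])/f,-(v-c["cy"])/f,-1];o=M[:3,3]
    return (o+d*(z-o[2])/d[2])
E
python3 - <<'E'
from h import *
c=cam()
P={}
for n,u,v,z in [("nl",110,493,85),("nr",447,557,85),("fr",517,197,85),("fl",190,133,85),("bl",219,446,107),("br",350,486,107),("tipL",283,297,107),("lobeR",352,354,107),("hookleft",262,320,107),("hookright",377,375,107),("green",87,256,122),("red",109,164,122),
 ("lintelL",237,133,155),("lintelR",468,170,155),("guideNL",122,487,99),("guideNR",446,548,99),("flapL",262,160,88),("flapR",438,190,88)]:
    P[n]=proj(c,180+(u+.5)/4.4-.5,140+(v+.5)/4.4-.5,z);print(n,P[n].round(1))
te=(P["nl"]+P["nr"])/2
ax=(P["fr"]-P["nr"]+P["fl"]-P["nl"])[:2];lat=(P["nl"]-P["nr"]+P["fl"]-P["fr"])[:2]
print("tray_end",te,"len",np.linalg.norm(ax)/2,"wid",np.linalg.norm(lat)/2,"ang",np.degrees(np.arctan2(ax[1],ax[0])),np.degrees(np.arctan2(-lat[0],lat[1])))
a=np.arctan2(-lat[0],lat[1]);d=(P["red"]-P["green"])[:2];print("btn ang",np.degrees(np.arctan2(d[1],d[0])),np.linalg.norm(d))
b=(P["bl"]-P["br"])[:2];print("back len",np.linalg.norm(b),"ang",np.degrees(np.arctan2(-b[0],b[1])))
E
```

```text
nl [441.8 226.   85. ]
nr [403.    2.2  85. ]
fr [650.6 -41.8  85. ]
fl [692.9 183.9  85. ]
bl [470.6 152.8 107. ]
br [445.6  66.2 107. ]
tipL [571.9 114.2 107. ]
lobeR [533.8  67.2 107. ]
hookleft [556.  127.6 107. ]
hookright [519.9  50.3 107. ]
green [594.1 243.6 122. ]
red [658.  232.4 122. ]
lintelL [670.1 144.1 155. ]
lintelR [647.2  -7.5 155. ]
guideNL [443.7 216.2  99. ]
guideNR [407.1   3.   99. ]
flapL [673.3 133.3  88. ]
flapR [653.8  12.3  88. ]
tray_end [422.4101158  114.14104568  85.        ] len 253.03251753960544 wid 228.39288899817987 ang -9.812885913403344 -10.235862942370652
btn ang -9.985925562106372 64.91499158295943
back len 90.06803186472354 ang -16.149516408165756
```

Call:
send_rows(
  moves=[
    {"claw": 0.45,"linear": [0,0,0],"rot": [0,0,0.106]},
    {"claw": 0.45,"linear": [0,0,0],"rot": [0,0,0.106]},
    {"claw": 0.45,"linear": [0,0,0],"rot": [0,0,0.106]},
    {"claw": 0.45,"linear": [0,0,0],"rot": [0,0,0.106]},
    {"claw": 0.45,"linear": [0,0,0],"rot": [0,0,0.106]},
    {"claw": 0.45,"linear": [0,0,0],"rot": [0,0,0.105]},
    {"claw": 0.45,"linear": [0.015,-0.03,0],"rot": [0,0,0]},
    {"claw": 0.45,"linear": [0.015,-0.03,0],"rot": [0,0,0]},
    {"claw": 0.45,"linear": [0.015,-0.03,0],"rot": [0,0,0]},
    {"claw": 0.45,"linear": [0.015,-0.03,0],"rot": [0,0,0]},
    {"claw": 0.45,"linear": [0.01,-0.03,0],"rot": [0,0,0]},
    {"claw": 0.45,"linear": [0,-0.03,0],"rot": [0,0,0]},
  ],
)

```text
clock: 1.15
ee_pos: [379.6, -393.3, 248.0]
ee_rot: [-0.0, 0.996, -0.087, 0.0]
wrist_force: [0.8, 0.7, 0.3]
gripper_width: 46.7
grip_force: 0.0
```

Call:
send_rows(
  moves=[
    {"claw": 0.45,"linear": [0,-0.03,0],"rot": [0,0,0]},
    {"claw": 0.45,"linear": [0,-0.03,0],"rot": [0,0,0]},
    {"claw": 0.45,"linear": [0,-0.03,0],"rot": [0,0,0]},
    {"claw": 0.45,"linear": [0,-0.03,0],"rot": [0,0,0]},
    {"claw": 0.45,"linear": [0,-0.03,0],"rot": [0,0,0]},
    {"claw": 0.45,"linear": [0,-0.03,0],"rot": [0,0,0]},
    {"claw": 0.45,"linear": [0,-0.03,0],"rot": [0,0,0]},
    {"claw": 0.45,"linear": [0,-0.03,0],"rot": [0,0,0]},
    {"claw": 0.45,"linear": [0,-0.03,0],"rot": [0,0,0]},
    {"claw": 0.45,"linear": [0,-0.03,0],"rot": [0,0,0]},
    {"claw": 0.45,"linear": [0,0,0],"rot": [0,0,0]},
  ],
)

```text
clock: 2.07
ee_pos: [430.8, -94.7, 248.3]
ee_rot: [-0.001, 0.996, -0.085, 0.0]
wrist_force: [0.2, 0.4, -0.2]
gripper_width: 47.2
grip_force: 0.0
```

Call:
send_rows(
  moves=[
    {"claw": 0.45,"linear": [0,-0.03,0],"rot": [0,0,0]},
    {"claw": 0.45,"linear": [0,-0.03,0],"rot": [0,0,0]},
    {"claw": 0.45,"linear": [0,-0.03,0],"rot": [0,0,0]},
    {"claw": 0.45,"linear": [-0.01,-0.03,0],"rot": [0,0,0]},
    {"claw": 0.45,"linear": [-0.01,-0.03,0],"rot": [0,0,0]},
    {"claw": 0.45,"linear": [-0.01,-0.03,0],"rot": [0,0,0]},
    {"claw": 0.45,"linear": [-0.013,-0.026,0],"rot": [0,0,0]},
    {"claw": 0.45,"linear": [0,0,0],"rot": [0,0,0]},
    {"claw": 0.45,"linear": [0,0,0],"rot": [0,0,0]},
  ],
)

```text
clock: 2.82
ee_pos: [423.1, 111.9, 248.3]
ee_rot: [-0.0, 0.996, -0.086, -0.0]
wrist_force: [0.6, -0.2, 0.2]
gripper_width: 46.9
grip_force: 0.0
```

```bash
python3 - <<'E'
from h import *
import cv2
s=env.state();print(s["ee_pos"],s["ee_rot"],s["gripper_width"])
c=env.capture("wrist");print(c["vfov"],c["cx"],c["cy"],np.round(c["tool_from_camera"],3).tolist())
cv2.imwrite("pics/wrist1.png",c["img"][:,:,::-1])
E
```

```text
[423.13476798 111.86189911 248.25848235] [-6.15489642e-05  9.96287764e-01 -8.60852999e-02 -9.11780407e-05] 46.89311558460171
62.59737400437247 284.2947921491947 211.04739416649863 [[-0.001, 0.948, 0.319, 83.468], [1.0, 0.001, 0.0, -1.109], [0.0, 0.319, -0.948, -125.95], [0.0, 0.0, 0.0, 1.0]]
```

View pics/wrist1.png

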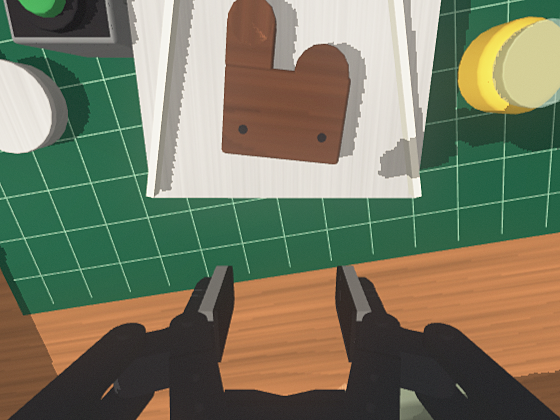

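The wrist view has the tray end level, from (148,197) to (421,197). The hook's back edge runs from (222,152) to (338,164), just ahead of the two fingers.

```bash
cat >> h.py <<'E'
from scipy.spatial.transform import Rotation as R
def wproj(pts):
    s=env.state();c=env.capture("wrist");T=np.eye(4)
    w=s["ee_rot"];T[:3,:3]=R.from_quat([w[1],w[2],w[3],w[0]]).as_matrix();T[:3,3]=s["ee_pos"]
    c["cam_to_world"]=T@c["tool_from_camera"]
    return [proj(c,*p) for p in pts]
def lane(p,m=(660,71),a=np.radians(-10)):
    d=np.array(p[:2])-m;return np.array([d[0]*np.cos(a)+d[1]*np.sin(a),-d[0]*np.sin(a)+d[1]*np.cos(a)])
E
python3 - <<'E'
from h import *
for p in wproj([(148,197,85),(421,197,85),(222,152,107),(338,164,107)]): print(p.round(1),lane(p).round(1))
print(lane(env.state()["ee_pos"]))
E
```

```text
[443.3 229.   85. ] [-240.8  118. ]
[401.9  -5.3  85. ] [-240.9 -119.9]
[472.9 152.  107. ] [-198.3   47.3]
[448.1  65.  107. ] [-207.7  -42.7]
[-239.60231416   -2.51154771]
```

Call:
send_rows(
  moves=[
    {"claw": 0.45,"linear": [0,-0.003,0.028],"rot": [0,0,0]},
    {"claw": 0.45,"linear": [0,0,0.028],"rot": [0,0,0]},
    {"claw": 0.45,"linear": [0,0,0.028],"rot": [0,0,0]},
    {"claw": 0.45,"linear": [0,0,0.022],"rot": [0,0,0]},
    {"claw": 0.45,"linear": [0,0,0.015],"rot": [0,0,0]},
    {"claw": 0.45,"linear": [0,0,0.01],"rot": [0,0,0]},
    {"claw": 0.45,"linear": [0,0,0.009],"rot": [0,0,0]},
    {"claw": 0.45,"linear": [0,0,0],"rot": [0,0,0]},
    {"claw": 0.45,"linear": [0,0,0],"rot": [0,0,0]},
  ],
)

```text
clock: 3.67
ee_pos: [424.1, 113.1, 108.3]
ee_rot: [0.0, 0.996, -0.088, -0.0]
wrist_force: [0.6, 0.5, 0.7]
gripper_width: 47.2
grip_force: 0.0
```

Call:
send_rows(
  moves=[
    {"claw": 0.45,"linear": [0.006,0,0.0],"rot": [0,0,0]},
    {"claw": 0.45,"linear": [0.006,0,0],"rot": [0,0,0]},
    {"claw": 0.45,"linear": [0.006,0,0],"rot": [0,0,0]},
    {"claw": 0.45,"linear": [0.006,0,0],"rot": [0,0,0]},
    {"claw": 0.45,"linear": [0.006,0,0],"rot": [0,0,0]},
    {"claw": 0.45,"linear": [0.006,0,0],"rot": [0,0,0]},
    {"claw": 0.45,"linear": [0.006,0,0],"rot": [0,0,0]},
    {"claw": 0.45,"linear": [0.006,0,0],"rot": [0,0,0]},
    {"claw": 0.45,"linear": [0.006,0,0],"rot": [0,0,0]},
    {"claw": 0.45,"linear": [0.006,0,0],"rot": [0,0,0]},
    {"claw": 0.45,"linear": [0.006,0,0],"rot": [0,0,0]},
    {"claw": 0.45,"linear": [0.006,0,0],"rot": [0,0,0]},
  ],
)

```text
clock: 4.67
ee_pos: [495.5, 101.0, 108.3]
ee_rot: [-0.0, 0.996, -0.088, -0.0]
wrist_force: [-2.2, 1.0, 0.2]
gripper_width: 46.8
grip_force: 0.7
```

```bash
python3 - <<'E'
from h import *
import cv2
s=env.state();print(s["ee_pos"],lane(s["ee_pos"]),s["wrist_force"])
c=env.capture("wrist");cv2.imwrite("pics/wrist2.png",c["img"][:,:,::-1])
E
```

```text
[495.52783956 100.96405656 108.29121307] [-167.17666257    0.94854427] [-2.24383464  0.95620852  0.18564499]
```

View pics/wrist2.png

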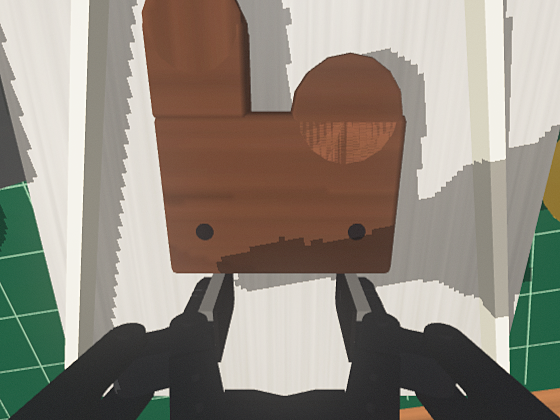

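Call:
send_rows(
  moves=[
    {"claw": 0.45,"linear": [0.007,0,0.0],"rot": [0,0,0]},
    {"claw": 0.45,"linear": [0.007,0,0],"rot": [0,0,0]},
    {"claw": 0.45,"linear": [0.007,0,0],"rot": [0,0,0]},
    {"claw": 0.45,"linear": [0.007,0,0],"rot": [0,0,0]},
    {"claw": 0.45,"linear": [0.007,0,0],"rot": [0,0,0]},
    {"claw": 0.45,"linear": [0.007,0,0],"rot": [0,0,0]},
    {"claw": 0.45,"linear": [0.007,0,0],"rot": [0,0,0]},
    {"claw": 0.45,"linear": [0.007,0,0],"rot": [0,0,0]},
    {"claw": 0.45,"linear": [0.007,0,0],"rot": [0,0,0]},
    {"claw": 0.45,"linear": [0.007,0,0],"rot": [0,0,0]},
    {"claw": 0.45,"linear": [0.007,0,0],"rot": [0,0,0]},
    {"claw": 0.45,"linear": [0.007,0,0],"rot": [0,0,0]},
  ],
)

```text
clock: 5.72
ee_pos: [578.3, 86.3, 108.3]
ee_rot: [-0.0, 0.996, -0.088, -0.0]
wrist_force: [-1.7, 0.8, 2.5]
gripper_width: 47.2
grip_force: 1.0
```

Call:
send_rows(
  moves=[
    {"claw": 0.45,"linear": [0.006,0,0.0],"rot": [0,0,0]},
    {"claw": 0.45,"linear": [0.006,0,0],"rot": [0,0,0]},
    {"claw": 0.45,"linear": [0.006,0,0],"rot": [0,0,0]},
    {"claw": 0.45,"linear": [0.006,0,0],"rot": [0,0,0]},
    {"claw": 0.45,"linear": [0.006,0,0],"rot": [0,0,0]},
    {"claw": 0.45,"linear": [0.006,0,0],"rot": [0,0,0]},
    {"claw": 0.45,"linear": [0.006,0,0],"rot": [0,0,0]},
    {"claw": 0.45,"linear": [0.006,0,0],"rot": [0,0,0]},
    {"claw": 0.45,"linear": [0.004,0,0],"rot": [0,0,0]},
  ],
)

```text
clock: 6.47
ee_pos: [629.7, 77.2, 108.3]
ee_rot: [-0.0, 0.996, -0.088, 0.0]
wrist_force: [-0.2, 0.1, -0.0]
gripper_width: 47.2
grip_force: 0.0
```

```bash
python3 - <<'E'
from h import *
import cv2
s=env.state();print(s["ee_pos"],lane(s["ee_pos"]),s["wrist_force"])
c=env.capture("wrist")["img"];d=env.capture("scene")["img"][140:260,230:390];t=env.capture("top")["img"][50:260,180:340]
a=cv2.resize(d,(400,300));b=cv2.resize(c,(400,300));t=cv2.resize(t,(229,300))
cv2.imwrite("pics/m3.png",np.vstack([np.hstack([a,b]),np.hstack([t,np.zeros((300,571,3),np.uint8)])])[:,:,::-1])
E
```

```text
[629.71620713  77.21207964 108.32821395] [-30.90243032   0.85897874] [-0.15735173  0.13430138 -0.03419385]
```

View pics/m3.png

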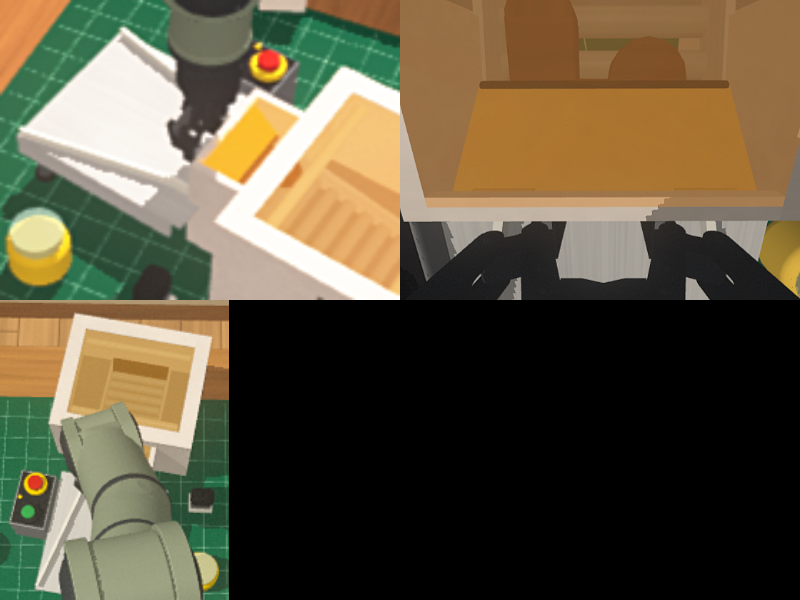

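The flap is lifted (its black edge is at (604,84) in the wrist panel) and the hook is under it. I'll keep pushing slowly.

Call:
send_rows(
  moves=[
    {"claw": 0.45,"linear": [0.004,0,0],"rot": [0,0,0]},
    {"claw": 0.45,"linear": [0.004,0,0],"rot": [0,0,0]},
    {"claw": 0.45,"linear": [0.003,0,0],"rot": [0,0,0]},
    {"claw": 0.45,"linear": [0,0,0],"rot": [0,0,0]},
    {"claw": 0.45,"linear": [0,0,0],"rot": [0,0,0]},
    {"claw": 0.45,"linear": [0,0,0],"rot": [0,0,0]},
    {"claw": 0.45,"linear": [0,0,0],"rot": [0,0,0]},
    {"claw": 0.45,"linear": [0,0,0],"rot": [0,0,0]},
    {"claw": 0.45,"linear": [0,0,0],"rot": [0,0,0]},
  ],
)

```text
clock: 7.37
ee_pos: [639.6, 75.5, 108.3]
ee_rot: [-0.0, 0.996, -0.087, -0.0]
wrist_force: [0.3, 0.1, -0.6]
gripper_width: 47.0
grip_force: 0.0
```

```bash
python3 - <<'E'
from h import *
import cv2
s=env.state();print(s["ee_pos"],lane(s["ee_pos"]),s["wrist_force"])
c=env.capture("wrist")["img"];d=env.capture("scene")["img"][140:260,230:390]
a=cv2.resize(d,(400,300));b=cv2.resize(c,(400,300))
cv2.imwrite("pics/m4.png",np.hstack([a,b])[:,:,::-1])
E
```

```text
[639.61141734  75.5142105  108.32407694] [-20.8627187    0.90518927] [ 0.26428139  0.12895255 -0.62258663]
```

View pics/m4.png

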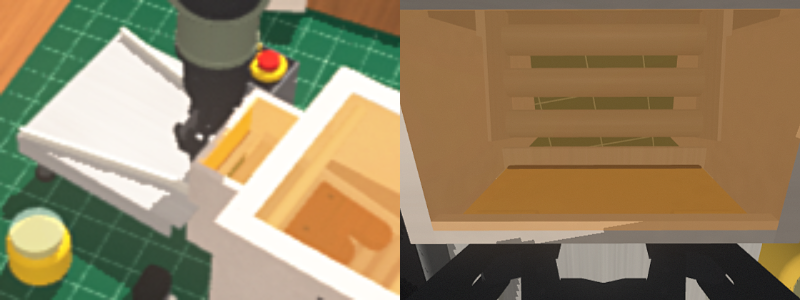

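The hook is lying down on the rollers and the flap has fallen nearly shut. I'll draw back, rise, close the fingers and move over the green button.

Call:
send_rows(
  moves=[
    {"claw": 0.45,"linear": [-0.015,0,0],"rot": [0,0,0]},
    {"claw": 0.45,"linear": [-0.02,0,0],"rot": [0,0,0]},
    {"claw": 0.45,"linear": [-0.02,0,0],"rot": [0,0,0]},
    {"claw": 1,"linear": [-0.019,0,-0.02],"rot": [0,0,0]},
    {"claw": 1,"linear": [0,0,-0.03],"rot": [0,0,0]},
    {"claw": 1,"linear": [0,0,-0.03],"rot": [0,0,0]},
    {"claw": 1,"linear": [0,-0.027,-0.012],"rot": [0,0,0]},
    {"claw": 1,"linear": [0,-0.03,0],"rot": [0,0,0]},
    {"claw": 1,"linear": [0,-0.03,0],"rot": [0,0,0]},
    {"claw": 1,"linear": [0,-0.03,0],"rot": [0,0,0]},
    {"claw": 1,"linear": [0,-0.025,0],"rot": [0,0,0]},
    {"claw": 1,"linear": [0,-0.015,0],"rot": [0,0,0]},
  ],
)

```text
clock: 8.47
ee_pos: [593.9, 246.2, 200.3]
ee_rot: [-0.001, 0.996, -0.086, -0.0]
wrist_force: [-0.0, 0.6, 0.7]
gripper_width: -0.2
grip_force: 0.0
```

Call:
send_rows(
  moves=[
    {"claw": 1,"linear": [0,0,0],"rot": [0,0,0]},
    {"claw": 1,"linear": [0,0,0],"rot": [0,0,0]},
    {"claw": 1,"linear": [0,0,0],"rot": [0,0,0]},
  ],
)

```text
clock: 8.72
ee_pos: [594.3, 241.5, 200.2]
ee_rot: [0.0, 0.996, -0.088, -0.0]
wrist_force: [-0.3, -0.4, 0.4]
gripper_width: 0.1
grip_force: 0.0
```

```bash
python3 - <<'E'
from h import *
import cv2
s=env.state();print(s["ee_pos"],lane(s["ee_pos"]),s["gripper_width"])
c=env.capture("wrist")["img"];d=env.capture("scene")["img"][110:290,230:470]
a=cv2.resize(d,(400,300));b=cv2.resize(c,(400,300))
cv2.imwrite("pics/m5.png",np.hstack([a,b])[:,:,::-1])
E
```

```text
[594.29984104 241.52533572 200.19334327] [-94.31343971 156.52595983] 0.051434590920845485
```

View pics/m5.png

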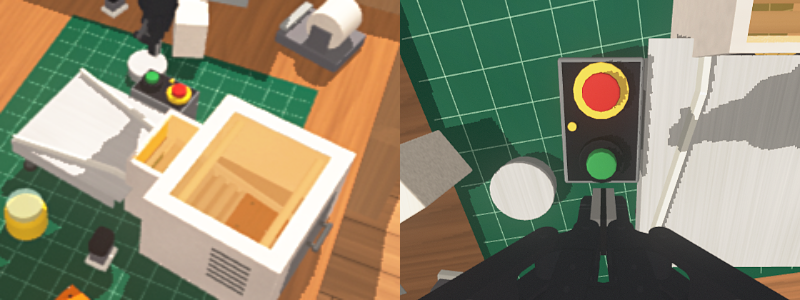

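The flap hangs shut and the hook is at the low end (255,208, left panel). The green button is at (601,164), which is (281,230) in the full wrist picture.

```bash
python3 - <<'E'
from h import *
for p in wproj([(281.4,229.6,122),(281.4,128.5,122)]): print(p.round(1),lane(p))
E
```

```text
[597.2 244.  122. ] [-91.90520873 159.41746209]
[658.9 232.7 122. ] [-29.13953736 159.06183938]
```

Call:
send_rows(
  moves=[
    {"claw": 1,"linear": [0.002,-0.003,0.02],"rot": [0,0,0]},
    {"claw": 1,"linear": [0,0,0.02],"rot": [0,0,0]},
    {"claw": 1,"linear": [0,0,0.015],"rot": [0,0,0]},
    {"claw": 1,"linear": [0,0,0.004],"rot": [0,0,0]},
    {"claw": 1,"linear": [0,0,0.002],"rot": [0,0,0]},
    {"claw": 1,"linear": [0,0,0.002],"rot": [0,0,0]},
    {"claw": 1,"linear": [0,0,0.002],"rot": [0,0,0]},
    {"claw": 1,"linear": [0,0,0.001],"rot": [0,0,0]},
    {"claw": 1,"linear": [0,0,0],"rot": [0,0,0]},
    {"claw": 1,"linear": [0,0,0],"rot": [0,0,0]},
  ],
)

```text
clock: 9.7
ee_pos: [597.1, 245.4, 134.9]
ee_rot: [-0.0, 0.996, -0.088, 0.001]
wrist_force: [1.1, -2.9, 3.9]
gripper_width: 0.0
grip_force: 1.9
```

Call:
send_rows(
  moves=[
    {"claw": 1,"linear": [0,0,0.001],"rot": [0,0,0]},
    {"claw": 1,"linear": [0,0,0.001],"rot": [0,0,0]},
    {"claw": 1,"linear": [0,0,0.0005],"rot": [0,0,0]},
    {"claw": 1,"linear": [0,0,0],"rot": [0,0,0]},
    {"claw": 1,"linear": [0,0,0],"rot": [0,0,0]},
  ],
)

```text
clock: 10.12
ee_pos: [597.2, 245.5, 132.9]
ee_rot: [-0.0, 0.996, -0.088, 0.001]
wrist_force: [-2.7, -5.4, 18.0]
gripper_width: -0.1
grip_force: 8.7
```

18 N is well past the 5 N for full travel, so the button is on its stop. Now to release it and rise clear.

Call:
send_rows(
  moves=[
    {"claw": 1,"linear": [0,0,-0.01],"rot": [0,0,0]},
    {"claw": 1,"linear": [0,0,-0.02],"rot": [0,0,0]},
    {"claw": 1,"linear": [0,0,-0.03],"rot": [0,0,0]},
    {"claw": 1,"linear": [0,0,-0.03],"rot": [0,0,0]},
    {"claw": 1,"linear": [0,0,-0.02],"rot": [0,0,0]},
    {"claw": 1,"linear": [0,0,0],"rot": [0,0,0]},
    {"claw": 1,"linear": [0,0,0],"rot": [0,0,0]},
    {"claw": 1,"linear": [0,0,0],"rot": [0,0,0]},
  ],
)

```text
clock: 10.78
ee_pos: [596.3, 245.6, 241.2]
ee_rot: [0.0, 0.996, -0.087, -0.0]
wrist_force: [0.3, 0.8, -0.1]
gripper_width: -0.0
grip_force: 0.0
```

```bash
python3 - <<'E'
from h import *
import cv2
s=env.state();print(s["ee_pos"],s["wrist_force"])
c=env.capture("wrist")["img"];d=env.capture("scene")["img"][110:290,230:470]
cv2.imwrite("pics/m6.png",np.hstack([cv2.resize(d,(400,300)),cv2.resize(c,(400,300))])[:,:,::-1])
E
```

```text
[596.25183146 245.63217618 241.17424555] [ 0.26947264  0.84981795 -0.0782706 ]
```

View pics/m6.png

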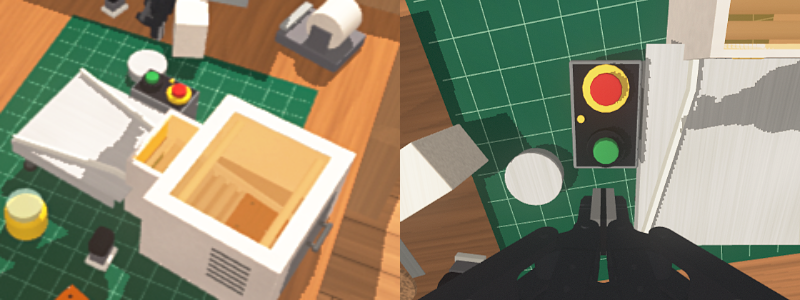

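The hook is at the low end of the rollers, the flap is shut, the green button is up, and the arm is clear of everything.

```bash
python3 -c "
from workcell import env
print(env.hand_in())"
```

```text
the job is handed in; nothing more can be done
None
```

The job is handed in, verdict not shown: the walnut hook was pushed through the flap and is resting at the low end of the rollers, the flap is shut, and the green start button was pressed fully down and is up again, with nothing else seen disturbed.

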